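# Set the V-stop of the marking jig and load a bush against it

### The job

Screw the V-stop of the marking jig down (clockwise seen from above) until you feel its spring washer bite, then carry on only to the first position in which one of its two V-notches looks squarely at the engraved nest circle. Then stand the large steel bush flat on the nest circle, slide it gently home into that notch and let go. Leave the two smaller bushes where they are.

Things in the scene. Friction and masses are not known exactly. Their poses are not given: they have to be found in the camera images.
- jig: Marking jig, fixed on the desk: an aluminium block, top face 105 x 66 mm (x by y), 60 mm high, on a grey foot 125 x 78 x 16 mm. Origin: centre of its underside; z up; x runs along its long side; the nest circle lies toward its -x end and the V-stop toward its +x end.
- nest (a point): Centre of the engraved 36 mm circle with three tick marks on the top face of the jig (jig x = -16.5 mm, y = 0, height 60 mm). It lies 36.5 mm from the screw axis of the V-stop: exactly where the large bush's centre is when the bush is home in a V that looks squarely along the jig's x axis.
- stop_top (a point): Centre of the top face of the V-stop, on its vertical screw axis (jig x = +20 mm, y = 0), 46 to 50 mm above the jig top; the frame turns with the stop, z up. The upper 28 mm of the stop is a 30 x 30 mm square grip, sides parallel to this x and y; grip any two parallel sides from above, fingertips less than 26 mm below this point.
- bush: The large plain steel bush, a ring-shaped turned part 32 mm in diameter and 12 mm high with a hole through it, 56 g, lying flat with its axis upright on the 8 mm dark steel plate in front of the laser. Origin: centre of its underside, z up. Pinch it by its outside.
- small_bush: Smaller steel bush, 24 mm in diameter, 16 mm high; bystander. Origin: centre of its underside. Keep clear of the room: a toggle clamp 126 mm high stands fixed between the bushes and the jig (near x 0.53, y 0.10), and a laser head hangs right of the plate (x 0.23 to 0.37, y -0.14 to -0.26, from 0.23 m up; its column behind).
- thin_bush: Smaller steel bush, 25 mm in diameter, 10 mm high; bystander. Origin: centre of its underside.
- jaw (a point): Screw axis, mid-height of the stop's jaw bar, 35 mm below stop_top, same axes. Bar: 15 mm high, 50 mm long in x, at most 30 mm wide, a 120-degree V-notch in each end (+x and -x, alike; apex 18 mm from the axis). Clockwise from above screws it down, 0.5 mm per rad: easily (0.04 N m) until the washer bites, then with 0.4 N m. It stays where left, but springs back up to 0.07 rad when let go.
- boss: Brass threaded bush, 32 mm in diameter, flush in the jig top round the screw axis; its yaw means nothing. The spring washer on it bites at an angle that differs each time and can only be felt. The right position comes 0.4 to 1.9 rad after the bite; a V may also face the nest earlier, washer loose: no good. Nearly half a turn past the bite crushes the washer.
Things that resemble listed ones, but are neither listed nor needed, are in the scene too. Leave any red, turquoise or yellow look-alike of the bush alone.

How it is judged (in metres and radians):
On the way, in this order (a step that is already met when the one before it is completed fails the run):
1. the V-stop is past the bite of its washer and a V looks squarely at the nest (angle between the x axis of stop_top and the x axis of jig, either way round below 0.1 rad and distance of washer_tab from where it was at the start of the episode above 0.0032 m), for 0.2 s.
2. the bush is home in the V, standing flat on the jig (horizontal distance between bush and stop_top below 0.039 m and horizontal distance between bush and nest below 0.005 m and z of bush in the frame of nest below 0.003 m and angle between bush's own z axis and vertical below 0.1 rad), for 0.2 s.
At the end, for the whole second after the job is handed in: The V-stop stands past the bite of its washer with a V squarely (within 0.1 rad) toward the nest; the large bush stands flat on the jig, at rest, home in that V (its centre no more than 39 mm from the screw axis; 36.5 mm is full contact) and within 5 mm of the centre of the nest circle (all of step 1 and all of step 2 and z of bush in the frame of nest above -0.003 m and linear speed of bush below 0.01 m/s); the robot touches nothing.
It fails at once if the stop is screwed on nearly half a turn past the bite (washer crushed) (distance of washer_tab from where it was at the start of the episode above 0.0265 m).
It fails at once if the bush is rammed against the stop with more than 20 N (contact force between bush and stop above 20 N).
It fails at once if a smaller bush is shifted by more than 15 mm (distance of any of small_bush, thin_bush from where it was at the start of the episode above 0.015 m).
It also fails if it takes over 72 s, if anything falls off the work surface, if the arm or the gripper's body presses on something with over 40 N, if the wrist force passes 120 N, or if a joint passes its speed limit or range.

### The arm

A 7-joint arm with a two-finger parallel gripper is mounted at the origin on a cart in front of the work surface, level with it; the furniture and walls round the work are solid. World frame = base frame: x ahead of the robot, y to its left, z up, the work surface at z = 0. Lengths are in mm, angles in rad, forces in N, time in s.
With the tool pointing down it reaches from about 400 to 850 mm from the base axis. Payload 10.4 kg.
Tool frame: the origin (TCP) lies midway between the tips of the shut fingers; the grasp point (between the pads) lies 19 mm behind it; z points along the fingers, y is the line along which they close (so a half turn about z gives the same grasp; the last joint's range is limited). The gripper opens to 87 mm and grips with 3 to 60 N. Pads are 19 mm wide; open, the fingers measure 117 mm over their backs; the gripper's body (75 mm by 190 mm) begins 51 mm behind the grasp point.
Start: joints at [-1.16, 0.332, -0.065, 1.46, 0.022, 1.35, -0.088], TCP at [262.692, 567.138, 222.576] pointing down, gripper open.
Joint ranges: [-2.6, 2.6], [-0.5, 2.12], [-1.47, 1.34], [0.16, 2.42], [-1.27, 4.41], [0.06, 2.06], [-2.6, 2.6]. Speed limits (rad/s): [2.22, 2.22, 2.79, 2.79, 3.14, 3.14, 3.14].

### API

Orientations are given as a 3x3 rotation matrix whose columns are the frame's x, y, z axes.
In Python, from bench import sensors, eyes, sign_off, spotter gives the robot as it stands.
- The arm moves only by the tool servo_tool, never from a script. Its argument "targets" is a list that holds one entry, the list of rows, each a list of 5 numbers: the shift along the tool's x, y, z in units of 25 mm (1.0 is 25 mm), then the turn about the tool's z in units of 5 degrees (1.0 is 5 degrees), then the opening, from 0 (shut) to 1 (fully open). A call has 1 to 12 rows; each row is the pose to reach, as a shift and turn from the pose commanded when the call began, along the tool's axes at that moment; what a row does not reach only later rows make up. A row lasts 1/12 s, in which the tool goes at most 41.7 mm and 7.16 degrees, less where a joint would pass 70% of its speed; a pose out of reach is approached as far as the arm can. A call with a gripper value outside its range is refused whole. The fingers move at their own pace and stop on an object; the grip force is fixed at half the most. Time passes only in rows, so rows that repeat a pose let the fingers close. It gives the time, the measured TCP pose, the force, the opening and the grip force at its end, in the units of the state.
- sensors.observe(): the state, without advancing time (a new reading comes with each control period).
- eyes.grab_frame(name): name is "scene" or "top" or "wrist"; returns (picture, depth): 480x640x3 uint8, blue, green, red; 480x640 float32, mm along the optical axis (not along the pixel's ray), 0 where there is no reading.
- eyes.calibration(name): a dict with "mtx" (3x3 intrinsics, pixels), "pose" (4x4, takes a point from camera to world coordinates); the wrist camera has in their place "mount" (4x4, takes a point from camera to tool coordinates, whose origin is the TCP and whose axes are the flange's). Camera axes: x right, y down, z forward; pixel columns grow to the right and rows downward; lengths in mm; the calibration is good to about 2 mm. The wrist camera is an equidistant fisheye: a pixel r from the principal point sees the ray r / f radians off the axis. A picture is of the moment at which its call begins: read the wrist's pose just before it. calibration takes no time and is no camera call.
- sign_off(): hands the job in; it is judged then, once.
Trained networks look in the newest picture that a camera, given by its name, has taken for a name from the list of things; names that differ only in an ending like _2 or _b are one class to them, and where a whole thing is asked for, a point or a joint stands for the part that bears it (a point fixed in the world has none). Each returns a list of dicts, best first, with "confidence" (0 to 1); they miss things now and then, are a little off and sometimes report something else, mostly with a low value. They report only what shows in the picture. A call takes as long as a camera call. They do not tell look-alikes from the thing itself.
- spotter.find_in(camera, thing): "bbox" ([left, top, right, bottom] in pixels, round what is visible of it).
- spotter.regions_of(camera, thing): "mask" (480x640 bool, what is visible of it) and "bbox" ([left, top, right, bottom] in pixels, round what is visible of it).
The state is a dict: "time_s": time; "joint_positions": joint angles; "qvel": joint speeds; "joint_efforts": joint torques, N m; "tcp_pos": TCP position; "tool_rot": TCP orientation; "wrist_force": force on the tool from outside, world axes, zero at the start; "ft_torque": the same for the moment, N m; "grip_width": finger opening in mm; "grip_force": force on a finger pad.
Only numpy, scipy, OpenCV 4.12 (cv2) and the standard library are available. Lean on these libraries where they do the work, as an engineer would, in place of code of your own. Each camera call takes 0.05 s, during which the arm holds its last target. There are 200 camera calls.

## Working session

There is one attempt and no reset: what is moved stays moved. The work goes in short steps, Python scripts to look and compute and a tool call to move; the robot and the scene stay as the last step left them, time stands still between calls to the robot, and variables do not carry over. Pictures are saved under pics/ and viewed, at most 10 in all, crops included, and the job is handed in when it is done.

Besides the shell and the picture viewer there is one more tool, called after "Call:" by a JSON object that holds its "api" and its "payload". servo_tool: Moves the arm, as the interface text tells. Its arguments: {"type":"object","properties":{"targets":{"type":"array","items":{"type":"array","items":{"type":"array","items":{"type":"number"}}}}},"required":["targets"]}

```bash
ls; mkdir -p pics; cat > h.py <<'E'
import numpy as np,cv2
from bench import sensors,eyes,sign_off,spotter
def pts(cam,depth,mask):
    c=eyes.calibration(cam);K=np.array(c["mtx"]);T=np.array(c["pose"])
    v,u=np.nonzero(mask&(depth>0));z=depth[v,u]
    p=np.stack([(u-K[0,2])/K[0,0]*z,(v-K[1,2])/K[1,1]*z,z],1)
    return p@T[:3,:3].T+T[:3,3]
E
python3 - <<'E'
from h import *
s=sensors.observe();print({k:np.round(v,3).tolist() for k,v in s.items()})
for cam in["scene","top"]:
    im,d=eyes.grab_frame(cam);cv2.imwrite(f"pics/{cam}0.png",im);np.save(cam+"d.npy",d)
    c=eyes.calibration(cam);print(cam,np.round(c["pose"],3).tolist(),np.round(c["mtx"],1).tolist())
    for t in["jig","stop_top","bush","small_bush","thin_bush"]:
        for r in spotter.regions_of(cam,t)[:4]:
            p=pts(cam,d,r["mask"])
            if len(p)==0: print(t,"nodepth");continue
            zt=np.percentile(p[:,2],95);q=p[p[:,2]>zt-4]
            print(cam,t,round(r["confidence"],2),r["bbox"],len(p),"ztop",round(zt,1),"mid",np.round((q[:,:2].min(0)+q[:,:2].max(0))/2,1),np.round(np.ptp(q[:,:2],axis=0),1))
E
```

```text
pics
{'time_s': 0.0, 'joint_positions': [-1.16, 0.333, -0.065, 1.461, 0.022, 1.35, -0.089], 'qvel': [0.001, -0.0, -0.001, -0.0, 0.0, 0.001, -0.0], 'joint_efforts': [-0.0, -62.326, 0.025, -38.99, -0.061, 0.04, 0.0], 'tcp_pos': [262.544, 566.763, 221.756], 'tool_rot': [[-0.907, 0.42, -0.001], [0.42, 0.907, -0.001], [-0.0, -0.001, -1.0]], 'wrist_force': [0.358, -0.285, 0.6], 'ft_torque': [-0.015, -0.008, 0.018], 'grip_force': 0.0, 'grip_width': 87.122}
scene [[-0.997, -0.075, 0.035, 530.904], [-0.082, 0.847, -0.525, 556.771], [0.009, -0.526, -0.851, 827.016], [0.0, 0.0, 0.0, 1.0]] [[519.7, 0.0, 316.5], [0.0, 519.7, 241.4], [0.0, 0.0, 1.0]]
scene jig 0.76 [308.7, 297.2, 383.5, 353.6] 3252 ztop 63.3 mid [505.1 223.7] [110.6  79.9]
scene stop_top 0.95 [317.2, 293.4, 349.2, 327.5] 714 ztop 111.4 mid [524.3 226.3] [35.8 36.1]
scene bush 0.72 [249.6, 219.3, 270.7, 238.7] 214 ztop 15.8 mid [673.2  38.9] [30.5 31.4]
scene bush 0.64 [259.9, 277.4, 280.6, 297.7] 199 ztop 15.9 mid [642.5 153.3] [27.9 30.4]
scene bush 0.54 [331.7, 198.0, 349.4, 213.0] 218 ztop 23.3 mid [527.6 -29.5] [29.2 32.7]
sce
[... 567 characters left out ...]
[232.3, 230.4, 281.4, 295.6] 2160 ztop 62.0 mid [505.  221.4] [110.7  78. ]
top bush 0.57 [401.0, 180.9, 415.7, 198.0] 236 ztop 13.3 mid [654.5 -70.5] [30.5 29.9]
top bush 0.56 [368.0, 192.4, 382.0, 207.7] 136 ztop 13.9 mid [629.   -7.7] [31.1 29.5]
top bush 0.53 [365.1, 292.0, 377.0, 303.4] 97 ztop 20.2 mid [438.1   0.6] [19.  19.1]
top bush 0.51 [346.8, 170.8, 359.4, 188.8] 188 ztop 14.1 mid [672.5  39.8] [30.6 29.7]
top small_bush 0.57 [400.1, 288.9, 413.2, 299.9] 87 ztop 25.7 mid [446.8 -65.8] [18.9 20.7]
top small_bush 0.54 [237.6, 234.3, 259.6, 262.7] 421 ztop 110.0 mid [524.5 224. ] [36.  33.7]
top thin_bush 0.63 [364.2, 291.2, 379.3, 305.9] 144 ztop 20.2 mid [438.2  -1.3] [22.7 23. ]
```

```bash
python3 - <<'E'
from h import *
a=cv2.imread("pics/scene0.png")[150:370,220:420];b=cv2.imread("pics/top0.png")[150:330,220:430]
a=cv2.resize(a,None,fx=2.0,fy=2.6/1.3);b=cv2.resize(b,None,fx=1.9,fy=1.9)
o=np.zeros((450,800,3),np.uint8);o[:a.shape[0],:a.shape[1]]=a;o[:b.shape[0],400:400+b.shape[1]]=b
cv2.imwrite("pics/c1.png",o)
# stop top yaw and jig yaw from depth
for cam in["scene","top"]:
    d=np.load(cam+"d.npy");p=pts(cam,d,d>0)
    m=(abs(p[:,0]-515)<90)&(abs(p[:,1]-222)<70)
    for n,(l,h) in dict(stop=(102,116),jig=(55,68),foot=(10,22)).items():
        q=p[m&(p[:,2]>l)&(p[:,2]<h)]
        r=cv2.minAreaRect(q[:,:2].astype(np.float32));print(cam,n,len(q),np.median(q[:,2]).round(1),r)
    m=(abs(p[:,0]-527)<22)&(abs(p[:,1]+30)<22)&(p[:,2]>16)&(p[:,2]<30)
    print("bush",cv2.minEnclosingCircle(p[m][:,:2].astype(np.float32)),np.median(p[m][:,2]))
E
```

```text
scene stop 401 109.5 ((524.4481201171875, 226.418212890625), (30.39105796813965, 30.621809005737305), 19.874164581298828)
scene jig 1935 61.3 ((504.8040771484375, 223.26699829101562), (105.17485046386719, 67.08087158203125), 8.968334197998047)
scene foot 771 17.0 ((504.7640380859375, 223.636474609375), (125.3277359008789, 78.47972869873047), 8.415778160095215)
bush ((525.3740844726562, -30.592405319213867), 17.95343780517578) 21.195719075656655
top stop 294 107.9 ((524.2195434570312, 225.2091064453125), (29.851905822753906, 30.16143798828125), 21.195030212402344)
top jig 1572 59.7 ((505.00091552734375, 222.11654663085938), (105.30033874511719, 66.18655395507812), 8.915714263916016)
top foot 467 15.5 ((505.0402526855469, 221.57467651367188), (125.61708068847656, 76.93714904785156), 8.266654968261719)
bush ((527.1536865234375, -31.98003578186035), 16.103939056396484) 19.33819201718984
```

View pics/c1.png

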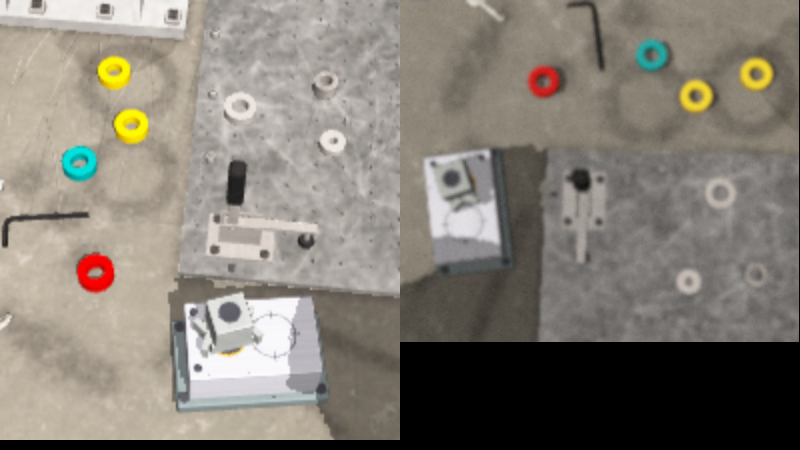

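```bash
python3 - <<'E'
from h import *
for cam in["scene","top"]:
    d=np.load(cam+"d.npy");p=pts(cam,d,d>0)
    q=p[(abs(p[:,0]-524.5)<38)&(abs(p[:,1]-225.5)<38)&(p[:,2]>67)&(p[:,2]<90)]-[524.5,225.6,0]
    a=np.degrees(np.arctan2(q[:,1],q[:,0]));r=np.hypot(q[:,0],q[:,1])
    for k in range(-180,180,15):
        m=(a>=k)&(a<k+15)
        if m.sum()>2: print(cam,k,m.sum(),"rmax",r[m].max().round(1),"z",np.median(q[m][:,2]).round(1))
a=cv2.imread("pics/scene0.png")[285:350,305:385];b=cv2.imread("pics/top0.png")[225:300,225:290]
o=np.zeros((460,800,3),np.uint8);a=cv2.resize(a,(400,325));b=cv2.resize(b,(390,450));o[:325,:400]=a;o[:450,405:795]=b
cv2.imwrite("pics/c2.png",o)
E
```

```text
scene -180 3 rmax 22.3 z 80.7
scene -150 6 rmax 25.1 z 81.6
scene -135 5 rmax 26.3 z 81.6
scene -15 24 rmax 26.4 z 81.7
scene 0 30 rmax 24.4 z 80.9
scene 15 8 rmax 20.0 z 81.4
scene 30 18 rmax 25.4 z 82.4
scene 45 36 rmax 27.8 z 79.6
scene 60 19 rmax 21.3 z 79.1
scene 75 10 rmax 17.7 z 77.0
scene 90 12 rmax 15.9 z 75.1
scene 105 11 rmax 15.4 z 83.6
scene 120 8 rmax 17.3 z 76.7
scene 135 14 rmax 19.4 z 81.1
scene 150 13 rmax 23.9 z 76.6
scene 165 29 rmax 27.4 z 80.3
top -180 19 rmax 23.9 z 78.8
top -165 8 rmax 18.8 z 77.9
top -150 16 rmax 25.6 z 79.7
top -135 22 rmax 27.2 z 79.2
top -120 5 rmax 20.8 z 80.5
top -15 9 rmax 26.3 z 79.9
top 30 4 rmax 25.4 z 80.8
top 45 3 rmax 27.1 z 80.9
top 165 17 rmax 26.5 z 79.8
```

View pics/c2.png

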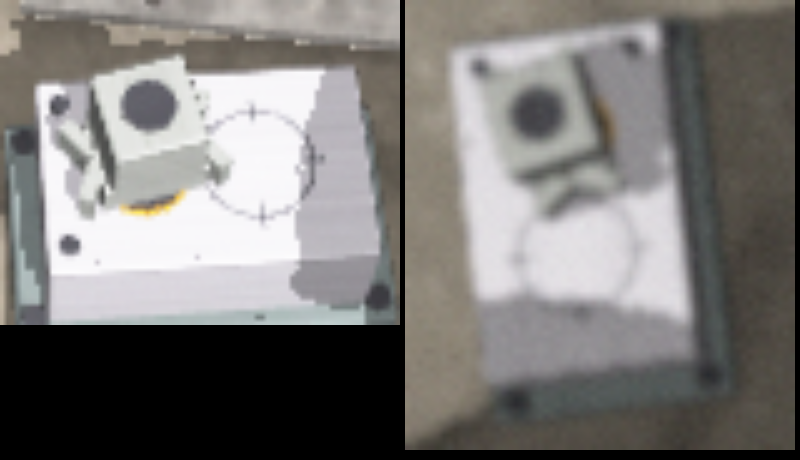

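Call:
{"api": "servo_tool", "payload": {"targets": [[[-1.5,-0.8,0,-1,1],[-3,-1.6,0,-2,1],[-4.5,-2.4,0,-3,1],[-6,-3.2,0,-4,1],[-7.5,-4,0,-5,1],[-9,-4.8,0,-6,1],[-10.5,-5.6,0,-7,1],[-12,-6.4,0,-8,1],[-13.5,-7.2,0,-9.06,1],[-15.23,-7.97,0,-9.06,1],[-15.23,-7.97,0,-9.06,1],[-15.23,-7.97,0,-9.06,1]]]}}

```text
time_s: 1.6
tcp_pos: [527.1, 221.6, 222.6]
tool_rot: [[-0.94, -0.342, 0.001], [-0.342, 0.94, -0.001], [-0.001, -0.002, -1.0]]
wrist_force: [-0.7, 0.3, -0.3]
grip_width: 87.0
grip_force: 0.0
```

```bash
cat >> h.py <<'E'
def wpts(s,d):
    c=eyes.calibration("wrist");K=np.array(c["mtx"]);M=np.array(c["mount"])
    v,u=np.nonzero(d>0);z=d[v,u];dx=(u-K[0,2])/K[0,0];dy=(v-K[1,2])/K[1,1]
    th=np.hypot(dx,dy);k=np.tan(th)/np.maximum(th,1e-9)
    ok=th<1.3
    p=np.stack([dx*k*z,dy*k*z,z],1)[ok]
    p=p@M[:3,:3].T+M[:3,3]
    return p@np.array(s["tool_rot"]).T+np.array(s["tcp_pos"]),v[ok],u[ok]
def stopfit(s,d,c=(524.5,225.7),lo=100,hi=116):
    p,_,_=wpts(s,d);m=(np.hypot(p[:,0]-c[0],p[:,1]-c[1])<26)&(p[:,2]>lo)&(p[:,2]<hi)
    q=p[m]; return len(q),np.median(q[:,2]),cv2.minAreaRect(q[:,:2].astype(np.float32))
E
python3 - <<'E'
from h import *
s=sensors.observe();print(s["time_s"],s["tcp_pos"],s["joint_positions"],s["ft_torque"])
im,d=eyes.grab_frame("wrist");cv2.imwrite("pics/w1.png",im)
c=eyes.calibration("wrist");print(np.round(c["mtx"],1).tolist(),np.round(c["mount"],2).tolist())
print(stopfit(s,d))
p,v,u=wpts(s,d);m=(abs(p[:,0]-505)<80)&(abs(p[:,1]-222)<60)&(p[:,2]>55)&(p[:,2]<66)
print(m.sum(),cv2.minAreaRect(p[m][:,:2].astype(np.float32)),np.median(p[m][:,2]))
E
```

```text
1.6 [527.12195422 221.58765238 222.60923035] [-0.59053795  0.21137034  0.1298237   1.61490098 -0.02627727  1.31675062
  1.46313071] [ 0.05850504  0.01867018 -0.0323471 ]
[[371.6, 0.0, 316.5], [0.0, 371.6, 234.8], [0.0, 0.0, 1.0]] [[0.0, -0.97, -0.25, 68.93], [1.0, 0.0, -0.0, 0.44], [0.0, -0.25, 0.97, -162.85], [0.0, 0.0, 0.0, 1.0]]
(1573, np.float64(108.86694420729172), ((523.1148681640625, 224.38552856445312), (29.991546630859375, 30.369596481323242), 20.398658752441406))
6523 ((503.9164123535156, 221.41116333007812), (105.76541137695312, 66.88863372802734), 8.776129722595215) 60.706636672849214
```

View pics/w1.png

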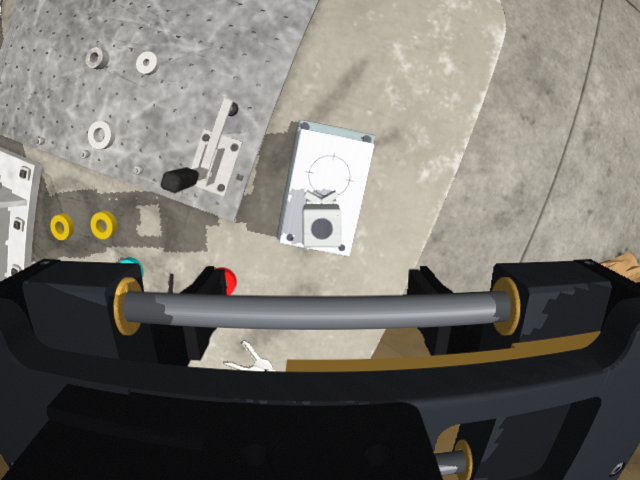

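Call:
{"api": "servo_tool", "payload": {"targets": [[[0.03,-0.05,0.8,0,1],[0.03,-0.05,1.6,0,1],[0.03,-0.05,2.4,0,1],[0.03,-0.05,3.0,0,1],[0.03,-0.05,3.4,0,1],[0.03,-0.05,3.6,0,1],[0.03,-0.05,3.6,0,1],[0.03,-0.05,3.6,0,1]]]}}

```text
time_s: 2.32
tcp_pos: [524.2, 225.5, 133.2]
tool_rot: [[-0.937, -0.35, 0.001], [-0.35, 0.937, 0.001], [-0.001, 0.0, -1.0]]
wrist_force: [0.8, 0.5, 0.2]
grip_width: 87.1
grip_force: 0.0
```

Call:
{"api": "servo_tool", "payload": {"targets": [[[0,0,0.6,0,1],[0,0,1.2,0,1],[0,0,1.7,0,1],[0,0,1.8,0,0.6],[0,0,1.8,0,0.3],[0,0,1.8,0,0.2],[0,0,1.8,0,0.2],[0,0,1.8,0,0.2],[0,0,1.8,0,0.2],[0,0,1.8,0,0.2],[0,0,1.8,0,0.2]]]}}

```text
time_s: 3.23
tcp_pos: [524.3, 224.9, 87.8]
tool_rot: [[-0.937, -0.349, 0.0], [-0.349, 0.937, 0.0], [-0.0, 0.0, -1.0]]
wrist_force: [-0.1, 0.5, -0.8]
grip_width: 41.6
grip_force: 0.0
```

```bash
cat >> h.py <<'E'
def st():
    s=sensors.observe();R=np.array(s["tool_rot"]);print(round(s["time_s"],2),"tcp",np.round(s["tcp_pos"],1),"yaw_y",round(np.degrees(np.arctan2(R[1,1],R[0,1])),2),"F",np.round(s["wrist_force"],2),"T",np.round(s["ft_torque"],3),"q7",round(s["joint_positions"][6],3),"e7",round(s["joint_efforts"][6],3),"w",round(s["grip_width"],1),round(s["grip_force"],1))
    return s
E
python3 -c "from h import *;st()"
```

```text
3.23 tcp [524.3 224.9  87.8] yaw_y 110.44 F [-0.06  0.49 -0.76] T [ 0.058  0.067 -0.011] q7 1.476 e7 -0.0 w 41.6 0.0
```

Call:
{"api": "servo_tool", "payload": {"targets": [[[0,0,0,0,0.2],[0,0,0,0,0.2],[0,0,0,0,0.2],[0,0,0,0,0.2],[0,0,0,0,0.2],[0,0,0,1,0.2],[0,0,0,2,0.2],[0,0,0.01,3.2,0.2],[0,0,0.01,4.4,0.2],[0,0,0.01,5.6,0.2],[0,0,0.01,6.8,0.2],[0,0,0.01,8,0.2]]]}}

```text
time_s: 4.23
tcp_pos: [524.4, 224.7, 87.3]
tool_rot: [[-0.941, 0.34, 0.0], [0.34, 0.941, -0.0], [-0.0, 0.0, -1.0]]
wrist_force: [1.0, -1.3, 0.8]
grip_width: 29.7
grip_force: 30.0
```

```bash
python3 -c "from h import *;st()"
```

```text
4.23 tcp [524.4 224.7  87.3] yaw_y 70.14 F [ 1.05 -1.27  0.79] T [-0.219 -0.258 -0.022] q7 0.804 e7 2.46 w 29.7 30.0
```

Call:
{"api": "servo_tool", "payload": {"targets": [[[0,0,0,1.2,0.2],[0,0,0,2.4,0.2],[0,0,0,3.6,0.2],[0,0,0.01,4.8,0.2],[0,0,0.01,6,0.2],[0,0,0.01,7,0.2]]]}}

```text
time_s: 4.73
tcp_pos: [524.5, 224.7, 87.1]
tool_rot: [[-0.575, 0.818, 0.001], [0.818, 0.575, -0.0], [-0.0, 0.001, -1.0]]
wrist_force: [2.0, -1.7, 0.2]
grip_width: 29.9
grip_force: 30.0
```

```bash
python3 -c "from h import *;st()"
```

```text
4.73 tcp [524.5 224.7  87.1] yaw_y 35.13 F [ 1.96 -1.73  0.18] T [-0.294 -0.383  0.069] q7 0.222 e7 1.665 w 29.9 30.0
```

Call:
{"api": "servo_tool", "payload": {"targets": [[[0,0,0,0.7,0.2],[0,0,0,1.4,0.2],[0,0,0,2,0.2]]]}}

```text
time_s: 4.98
tcp_pos: [524.5, 224.7, 87.0]
tool_rot: [[-0.427, 0.904, 0.001], [0.904, 0.427, -0.0], [-0.0, 0.001, -1.0]]
wrist_force: [2.6, -1.1, -0.4]
grip_width: 29.6
grip_force: 30.0
```

```bash
python3 -c "from h import *;st()"
```

```text
4.98 tcp [524.5 224.7  87. ] yaw_y 25.26 F [ 2.56 -1.14 -0.41] T [-0.279 -0.448  0.034] q7 0.058 e7 1.006 w 29.6 30.0
```

Call:
{"api": "servo_tool", "payload": {"targets": [[[0,0,0,1,0.2],[0,0,0,2,0.2],[0,0,0,3,0.2]]]}}

```text
time_s: 5.23
tcp_pos: [524.6, 224.6, 87.0]
tool_rot: [[-0.177, 0.984, 0.001], [0.984, 0.177, -0.0], [-0.0, 0.001, -1.0]]
wrist_force: [2.1, -0.4, -2.7]
grip_width: 29.6
grip_force: 30.0
```

```bash
python3 -c "from h import *;st()"
```

```text
5.23 tcp [524.6 224.6  87. ] yaw_y 10.19 F [ 2.09 -0.37 -2.72] T [-0.322 -0.698  0.059] q7 -0.191 e7 2.042 w 29.6 30.0
```

Call:
{"api": "servo_tool", "payload": {"targets": [[[0,0,0,1,0.2],[0,0,0.01,2,0.2],[0,0,0.01,3,0.2]]]}}

```text
time_s: 5.48
tcp_pos: [524.6, 224.6, 86.8]
tool_rot: [[0.084, 0.996, 0.001], [0.996, -0.084, -0.0], [-0.0, 0.001, -1.0]]
wrist_force: [3.0, -0.6, -0.9]
grip_width: 29.5
grip_force: 30.0
```

```bash
python3 -c "from h import *;st()"
```

```text
5.48 tcp [524.6 224.6  86.8] yaw_y -4.81 F [ 2.95 -0.6  -0.85] T [-0.465 -0.504  0.01 ] q7 -0.439 e7 2.022 w 29.5 30.0
```

Call:
{"api": "servo_tool", "payload": {"targets": [[[0,0,0,1,0.2],[0,0,0,2,0.2],[0,0,0,3,0.2]]]}}

```text
time_s: 5.73
tcp_pos: [524.6, 224.6, 86.7]
tool_rot: [[0.339, 0.941, 0.001], [0.941, -0.339, -0.0], [-0.0, 0.001, -1.0]]
wrist_force: [2.2, -1.6, -1.5]
grip_width: 29.8
grip_force: 30.0
```

```bash
python3 -c "from h import *;st()"
```

```text
5.73 tcp [524.6 224.6  86.7] yaw_y -19.79 F [ 2.17 -1.58 -1.52] T [-0.492 -0.575  0.376] q7 -0.685 e7 1.668 w 29.8 30.0
```

Call:
{"api": "servo_tool", "payload": {"targets": [[[0,0,0,1,0.2],[0,0,0.01,2,0.2],[0,0,0.01,3,0.2]]]}}

```text
time_s: 5.98
tcp_pos: [524.6, 224.5, 86.6]
tool_rot: [[0.57, 0.821, 0.001], [0.821, -0.57, -0.0], [0.0, 0.001, -1.0]]
wrist_force: [2.2, -1.0, -0.2]
grip_width: 30.0
grip_force: 30.0
```

```bash
python3 -c "from h import *;st()"
```

```text
5.98 tcp [524.6 224.5  86.6] yaw_y -34.77 F [ 2.2  -1.03 -0.15] T [-0.565 -0.557  0.383] q7 -0.931 e7 1.662 w 30.0 30.0
```

Call:
{"api": "servo_tool", "payload": {"targets": [[[0,0,0,1.2,0.2],[0,0,0,2.4,0.2],[0,0,0.01,3.6,0.2],[0,0,0.01,4.8,0.2],[0,0,0.01,6,0.2],[0,0,0.01,7.2,0.2],[0,0,0.02,8.4,0.2],[0,0,0.02,9.2,0.2],[0,0,0.02,9.7,0.2],[0,0,0.02,9.7,0.2],[0,0,0.02,9.7,0.2]]]}}

```text
time_s: 6.9
tcp_pos: [524.5, 224.4, 86.1]
tool_rot: [[0.992, 0.123, 0.001], [0.123, -0.992, -0.001], [0.001, 0.001, -1.0]]
wrist_force: [1.9, -3.1, 1.1]
grip_width: 29.6
grip_force: 30.0
```

```bash
python3 -c "from h import *;st()"
```

```text
6.9 tcp [524.5 224.4  86.1] yaw_y -82.96 F [ 1.92 -3.06  1.14] T [-0.973 -0.405  0.337] q7 -1.712 e7 -0.668 w 29.6 30.0
```

Open and rise, then look.

Call:
{"api": "servo_tool", "payload": {"targets": [[[0,0,0,0,0.4],[0,0,0,0,0.6],[0,0,0,0,0.8],[0,0,0,0,1],[0,0,0,0,1],[0,0,-0.5,0,1],[0,0,-1.5,0,1],[0,0,-2.8,0,1],[0,0,-4,0,1],[0,0,-5,0,1],[0,0,-5.3,0,1],[0,0,-5.3,0,1]]]}}

```text
time_s: 7.9
tcp_pos: [525.3, 225.3, 221.5]
tool_rot: [[0.993, 0.121, 0.003], [0.121, -0.993, 0.003], [0.004, -0.003, -1.0]]
wrist_force: [-0.3, 0.2, -0.7]
grip_width: 86.5
grip_force: 0.0
```

```bash
python3 - <<'E'
from h import *
for k in range(2):
    s=st()
    im,d=eyes.grab_frame("wrist");cv2.imwrite("pics/w2.png",im)
    print(stopfit(s,d))
    p,v,u=wpts(s,d);m=(abs(p[:,0]-505)<80)&(abs(p[:,1]-222)<60)&(p[:,2]>55)&(p[:,2]<66)
    print(cv2.minAreaRect(p[m][:,:2].astype(np.float32)))
for cam in["scene","top"]:
    im,d=eyes.grab_frame(cam);p=pts(cam,d,d>0)
    m=(abs(p[:,0]-515)<90)&(abs(p[:,1]-222)<70)
    for l,h in((100,116),(55,68)):
        q=p[m&(p[:,2]>l)&(p[:,2]<h)];print(cam,cv2.minAreaRect(q[:,:2].astype(np.float32)))
    m=(abs(p[:,0]-527)<22)&(abs(p[:,1]+30)<22)&(p[:,2]>16)&(p[:,2]<30)
    print("bush",(p[m][:,:2].min(0)+p[m][:,:2].max(0))/2,np.ptp(p[m][:,:2],axis=0))
E
```

```text
7.9 tcp [525.3 225.3 221.5] yaw_y -83.06 F [-0.29  0.24 -0.7 ] T [-0.076  0.144 -0.015] q7 -1.792 e7 -0.136 w 86.5 0.0
(1477, np.float64(107.16763725009949), ((523.6276245117188, 224.5446319580078), (30.3419189453125, 29.809003829956055), 10.55172061920166))
((504.1778869628906, 221.746826171875), (104.7896499633789, 66.04610443115234), 8.460076332092285)
7.95 tcp [524.5 225.1 219.5] yaw_y -83.05 F [ 0.13  0.39 -1.13] T [-0.049  0.194  0.023] q7 -1.792 e7 -0.073 w 86.5 0.0
(1497, np.float64(107.12385878414916), ((523.9896850585938, 224.57009887695312), (30.69162940979004, 29.77712059020996), 10.792763710021973))
((504.14044189453125, 221.67135620117188), (104.42662048339844, 66.09738159179688), 8.480448722839355)
scene ((522.5679931640625, 236.5025177001953), (30.221569061279297, 11.358321189880371), 6.32556676864624)
scene ((504.6446838378906, 225.758056640625), (105.81889343261719, 64.91387176513672), 6.868723392486572)Traceback (most recent call last):
  File "<stdin>", line 14, in <module>
    return umr_minimum(a, axis, None, out, keepdims, initial, where)
ValueError: zero-size array to reduction operation minimum which has no identity
```

Call:
{"api": "servo_tool", "payload": {"targets": [[[-0.1,0.9,0,-1.4,1],[-0.2,1.9,0,-2.8,1],[-0.3,2.9,0,-4.2,1],[-0.4,3.9,0,-5.6,1],[-0.5,4.9,0,-7,1],[-0.6,5.9,0,-8.4,1],[-0.8,6.9,0,-9.8,1],[-0.9,7.9,0,-11.2,1],[-1,8.9,0,-12.6,1],[-1.1,9.7,0,-14,1],[-1.14,10.18,0,-15.4,1],[-1.14,10.18,0,-16.6,1]]]}}

```text
time_s: 9.05
tcp_pos: [525.7, -34.7, 217.3]
tool_rot: [[-0.001, 1.0, -0.002], [1.0, 0.001, -0.001], [-0.001, -0.002, -1.0]]
wrist_force: [-0.5, 0.1, 0.2]
grip_width: 86.9
grip_force: 0.0
```

Call:
{"api": "servo_tool", "payload": {"targets": [[[0,0,0.8,0,1],[0,0,1.6,0,1],[0,0,2.2,0,1],[0,0,2.4,0,1],[0,0,2.4,0,1],[0,0,2.4,0,1]]]}}

```text
time_s: 9.55
tcp_pos: [526.5, -31.3, 158.5]
tool_rot: [[0.001, 1.0, -0.001], [1.0, -0.001, -0.0], [-0.0, -0.001, -1.0]]
wrist_force: [0.4, -0.8, -0.3]
grip_width: 86.8
grip_force: 0.0
```

```bash
python3 - <<'E'
from h import *
s=st()
im,d=eyes.grab_frame("wrist");cv2.imwrite("pics/w3.png",im)
R=spotter.regions_of("wrist","bush")
p,v,u=wpts(s,d)
for r in R[:5]:
    q=p[r["mask"][v,u]];q=q[abs(q[:,2]-np.median(q[:,2]))<6]
    print(round(r["confidence"],2),r["bbox"],"ctr",((q.min(0)+q.max(0))/2).round(1),"span",np.ptp(q,axis=0).round(1),cv2.minEnclosingCircle(q[q[:,2]>14][:,:2].astype(np.float32)) if (q[:,2]>14).sum()>4 else 0)
m=(np.hypot(p[:,0]-527,p[:,1]+31)<26)&(p[:,2]>15)&(p[:,2]<26);q=p[m]
print(m.sum(),((q.min(0)+q.max(0))/2).round(1),np.ptp(q,axis=0).round(1),np.median(q[:,2]),cv2.minEnclosingCircle(q[:,:2].astype(np.float32)))
E
```

```text
9.55 tcp [526.5 -31.3 158.5] yaw_y -0.06 F [ 0.37 -0.84 -0.29] T [-0.073  0.028 -0.038] q7 0.098 e7 0.038 w 86.8 0.0
0.9 [430.2, 2.5, 466.3, 41.0] ctr [641.7 149.9  10.9] span [32.3 32.4  9.1] ((641.0869140625, 149.1703643798828), 14.936767578125)
0.87 [416.5, 173.2, 455.8, 213.2] ctr [628.6  -8.5  10.6] span [31.9 31.9  8.2] ((628.7969970703125, -8.74886417388916), 15.641157150268555)
0.63 [300.2, 206.8, 336.3, 243.6] ctr [526.6 -32.7  18.7] span [30.8 31.6  8.2] ((527.056884765625, -32.8266487121582), 16.35020637512207)
0.58 [462.5, 127.5, 499.8, 164.5] ctr [672.1  37.9  11.1] span [31.9 31.3  8.9] ((671.9830322265625, 38.6717643737793), 15.381446838378906)
0.56 [435.8, 243.3, 472.1, 281.7] ctr [653.1 -70.8  10.6] span [31.6 31.9  8.5] ((652.3887329101562, -70.10832977294922), 13.998312950134277)
906 [526.6 -32.7  19. ] [30.9 31.6  7.7] 20.611043600135346 ((526.626708984375, -33.09831619262695), 16.513669967651367)
```

View pics/w3.png

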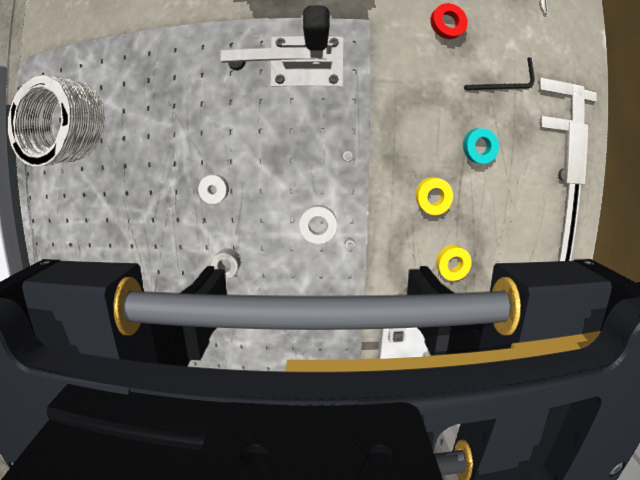

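Call:
{"api": "servo_tool", "payload": {"targets": [[[-0.04,0.01,1,0,1],[-0.04,0.01,2,0,1],[-0.04,0.01,3,0,1],[-0.04,0.01,4,0,1],[-0.04,0.01,4.8,0,1],[-0.04,0.01,5.4,0,0.9],[-0.04,0.01,5.8,0,0.7],[-0.04,0.01,5.9,0,0.5],[-0.04,0.01,5.9,0,0.3],[-0.04,0.01,5.9,0,0.2],[-0.04,0.01,5.9,0,0.2],[-0.04,0.01,5.9,0,0.2]]]}}

```text
time_s: 10.65
tcp_pos: [527.6, -32.1, 12.0]
tool_rot: [[0.001, 1.0, 0.002], [1.0, -0.001, 0.001], [0.001, 0.002, -1.0]]
wrist_force: [1.3, -0.2, -0.4]
grip_width: 48.3
grip_force: 0.0
```

Call:
{"api": "servo_tool", "payload": {"targets": [[[0,0,0,0,0.2],[0,0,0,0,0.2],[0,0,0,0,0.2],[0,0,0,0,0.2],[0,0,0,0,0.2],[0,0,0,0,0.2]]]}}

```text
time_s: 11.15
tcp_pos: [527.1, -32.1, 11.3]
tool_rot: [[0.001, 1.0, 0.0], [1.0, -0.001, 0.0], [0.0, 0.0, -1.0]]
wrist_force: [-2.0, 1.0, 6.0]
grip_width: 30.2
grip_force: 30.0
```

```bash
python3 -c "from h import *;st()"
```

```text
11.15 tcp [527.1 -32.1  11.3] yaw_y -0.05 F [-2.04  1.01  6.04] T [ 0.027  0.372 -0.044] q7 0.243 e7 0.005 w 30.2 30.0
```

Call:
{"api": "servo_tool", "payload": {"targets": [[[0,0,-0.2,0,0.2],[0,0,-0.6,0,0.2],[0,0,-1.4,0,0.2],[0,0,-2.4,0,0.2],[0,0,-3.6,0,0.2],[0,0,-4.8,0,0.2],[0,0,-6,0,0.2],[0,0,-7,0,0.2],[0,0,-7.8,0,0.2],[0,0,-8,0,0.2],[0,0,-8,0,0.2]]]}}

```text
time_s: 12.07
tcp_pos: [527.6, -32.4, 212.7]
tool_rot: [[0.001, 1.0, 0.003], [1.0, -0.001, 0.001], [0.001, 0.003, -1.0]]
wrist_force: [-0.1, 0.4, 0.3]
grip_width: 30.2
grip_force: 30.0
```

```bash
python3 - <<'E'
from h import *
s=st()
o=[]
for cam in["scene","top"]:
    im,d=eyes.grab_frame(cam);c=eyes.calibration(cam);K=np.array(c["mtx"]);T=np.linalg.inv(np.array(c["pose"]))
    x=K@(T[:3,:3]@s["tcp_pos"]+T[:3,3]);x=x[:2]/x[2];print(cam,x)
    a=int(np.clip(x[0]-60,0,520));b=int(np.clip(x[1]-60,0,360));o.append(cv2.resize(im[b:b+120,a:a+120],(390,390)))
cv2.imwrite("pics/g1.png",np.hstack(o))
E
```

```text
12.07 tcp [527.6 -32.4 212.7] yaw_y -0.07 F [-0.1   0.37  0.33] T [-0.095  0.035 -0.002] q7 0.067 e7 -0.147 w 30.2 30.0
scene [345.24433483 131.31045656]
top [403.06561096 234.94820073]
```

View pics/g1.png

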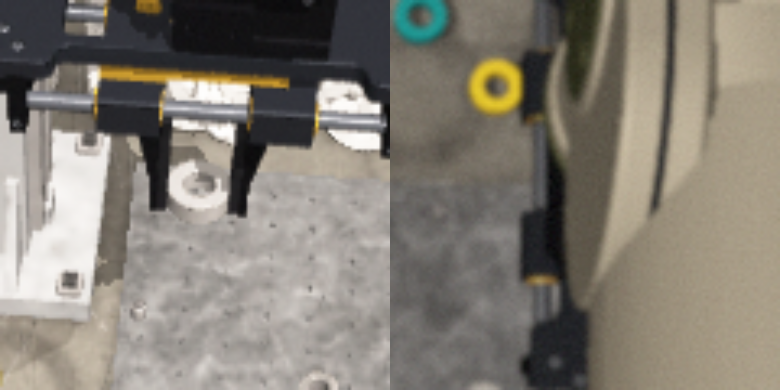

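```bash
python3 - <<'E'
from h import *
s=st();im,d=eyes.grab_frame("scene");t=np.array(s["tcp_pos"])
hsv=cv2.cvtColor(im,cv2.COLOR_BGR2HSV)[...,2]
p=pts("scene",d,d>0)-t;val=hsv[d>0]
m=(abs(p[:,0])<20)&(abs(p[:,1])<40)&(p[:,2]>-12)&(p[:,2]<20)&(val>90)
q=p[m];print(m.sum(),q.min(0).round(1),q.max(0).round(1))
for z in range(-6,14,2):
    k=q[abs(q[:,2]-z)<1]
    if len(k):print(z,len(k),k[:,:2].min(0).round(1),k[:,:2].max(0).round(1))
k=q[q[:,2]>np.percentile(q[:,2],97)-2.5];print(cv2.minEnclosingCircle(k[:,:2].astype(np.float32)))
E
```

```text
12.17 tcp [526.4 -32.2 210.4] yaw_y -0.05 F [-0.23 -0.55 -1.21] T [-0.121  0.08  -0.041] q7 0.067 e7 -0.029 w 30.0 30.0
305 [-15.4 -16.8  -2.7] [14.8 19.6 13.6]
-2 9 [-13.6 -10. ] [12.  15.5]
0 21 [-8.9 -7.7] [13.8 16.5]
2 27 [-14.9  -8.2] [13.9 16.7]
4 24 [-13.2  -8.9] [12.2 16.1]
6 25 [-13.1 -16.8] [12.3 17.9]
8 49 [-14.5 -14.7] [14.  17.8]
10 115 [-15.4 -14.1] [14.3 19.6]
12 34 [-14.1  -9.4] [14.7 13.6]
((-0.39494088292121887, 2.5759551525115967), 17.299436569213867)
```

Call:
{"api": "servo_tool", "payload": {"targets": [[[0.8,-0.15,0,1.4,0.2],[1.6,-0.3,0,2.8,0.2],[2.5,-0.45,0,4.2,0.2],[3.4,-0.6,0,5.6,0.2],[4.3,-0.8,0,7,0.2],[5.2,-0.95,0,8.4,0.2],[6.1,-1.1,0,9.8,0.2],[7,-1.3,0,11.2,0.2],[7.9,-1.45,0,12.6,0.2],[8.8,-1.6,0,14,0.2],[9.5,-1.75,0,15.2,0.2],[10,-1.86,0,16.27,0.2]]]}}

```text
time_s: 13.22
tcp_pos: [479.3, 219.5, 209.5]
tool_rot: [[0.989, 0.146, -0.002], [0.146, -0.989, -0.002], [-0.002, 0.001, -1.0]]
wrist_force: [0.2, 0.1, -1.1]
grip_width: 30.3
grip_force: 30.0
```

Call:
{"api": "servo_tool", "payload": {"targets": [[[0,0,0.8,0,0.2],[0,0,1.6,0,0.2],[0,0,2.4,0,0.2],[0,0,3,0,0.2],[0,0,3.4,0,0.2],[0,0,3.4,0,0.2],[0,0,3.4,0,0.2]]]}}

```text
time_s: 13.8
tcp_pos: [480.4, 217.5, 125.6]
tool_rot: [[0.989, 0.149, -0.001], [0.149, -0.989, -0.001], [-0.001, 0.001, -1.0]]
wrist_force: [-0.1, -0.5, -0.1]
grip_width: 30.0
grip_force: 30.0
```

```bash
python3 - <<'E'
from h import *
s=st();R=np.array(s["tool_rot"]);w=np.array([480.5,217.95,63])-s["tcp_pos"];print((R.T@w)/25)
im,d=eyes.grab_frame("wrist");cv2.imwrite("pics/w4.png",im);print(stopfit(s,d,lo=103,hi=112))
E
```

```text
13.8 tcp [480.4 217.5 125.6] yaw_y -81.42 F [-0.08 -0.51 -0.11] T [-0.03   0.184 -0.011] q7 -1.804 e7 0.063 w 30.0 30.0
[ 0.0108023  -0.02017127  2.50403254]
(3544, np.float64(107.1946707514561), ((523.4488525390625, 224.47694396972656), (30.327028274536133, 29.898462295532227), 11.291762351989746))
```

Call:
{"api": "servo_tool", "payload": {"targets": [[[0,0,0.7,0,0.2],[0,0,1.4,0,0.2],[0,0,1.9,0,0.2],[0,0,2.2,0,0.2],[0,0,2.35,0,0.2],[0,0,2.4,0,0.2],[0,0,2.42,0,0.2],[0,0,2.44,0,0.2],[0,0,2.44,0,0.2]]]}}

```text
time_s: 14.6
tcp_pos: [481.0, 218.1, 65.7]
tool_rot: [[0.989, 0.149, 0.001], [0.149, -0.989, 0.001], [0.001, -0.001, -1.0]]
wrist_force: [0.2, -0.4, -0.9]
grip_width: 30.4
grip_force: 30.0
```

Call:
{"api": "servo_tool", "payload": {"targets": [[[0,0,0.02,0,0.2],[0,0,0.04,0,0.2],[0,0,0.04,0,0.2]]]}}

```text
time_s: 14.85
tcp_pos: [480.7, 218.0, 64.1]
tool_rot: [[0.989, 0.15, 0.0], [0.15, -0.989, 0.0], [0.0, -0.0, -1.0]]
wrist_force: [-1.2, -0.3, -0.4]
grip_width: 30.2
grip_force: 30.0
```

Call:
{"api": "servo_tool", "payload": {"targets": [[[0,0,0.02,0,0.2],[0,0,0.03,0,0.2],[0,0,0.03,0,0.2]]]}}

```text
time_s: 15.1
tcp_pos: [480.6, 217.9, 63.3]
tool_rot: [[0.989, 0.149, -0.0], [0.149, -0.989, 0.0], [0.0, -0.0, -1.0]]
wrist_force: [-0.2, -0.7, 0.4]
grip_width: 30.2
grip_force: 30.0
```

Call:
{"api": "servo_tool", "payload": {"targets": [[[0,0,0.015,0,0.2],[0,0,0.03,0,0.2],[0,0,0.03,0,0.2]]]}}

```text
time_s: 15.35
tcp_pos: [480.7, 217.9, 63.2]
tool_rot: [[0.989, 0.149, -0.0], [0.149, -0.989, 0.001], [-0.0, -0.001, -1.0]]
wrist_force: [-3.6, -1.4, 10.6]
grip_width: 30.3
grip_force: 30.0
```

Call:
{"api": "servo_tool", "payload": {"targets": [[[0,0,-0.015,0,0.2],[0.04,0,-0.015,0,0.2],[0.08,0,-0.015,0,0.2],[0.12,0,-0.015,0,0.2],[0.16,0,-0.015,0,0.2],[0.2,0,-0.015,0,0.2],[0.2,0,-0.015,0,0.2],[0.2,0,-0.015,0,0.2]]]}}

```text
time_s: 16.02
tcp_pos: [485.1, 218.8, 63.2]
tool_rot: [[0.989, 0.15, -0.001], [0.15, -0.989, 0.0], [-0.001, -0.001, -1.0]]
wrist_force: [-4.7, -1.1, 8.7]
grip_width: 30.0
grip_force: 30.0
```

Call:
{"api": "servo_tool", "payload": {"targets": [[[0.015,0,0,0,0.2],[0.03,0,0,0,0.2],[0.03,0,0,0,0.2]]]}}

```text
time_s: 16.27
tcp_pos: [485.6, 218.9, 63.2]
tool_rot: [[0.989, 0.15, -0.002], [0.15, -0.989, 0.0], [-0.002, -0.001, -1.0]]
wrist_force: [-5.7, -1.4, 10.1]
grip_width: 29.9
grip_force: 30.0
```

Call:
{"api": "servo_tool", "payload": {"targets": [[[0,0,-0.015,0,0.2],[0.015,0,-0.015,0,0.2],[0.03,0,-0.015,0,0.2],[0.03,0,-0.015,0,0.2]]]}}

```text
time_s: 16.6
tcp_pos: [487.0, 218.9, 63.3]
tool_rot: [[0.989, 0.149, -0.0], [0.149, -0.989, 0.0], [-0.0, -0.0, -1.0]]
wrist_force: [-2.6, 0.8, 3.0]
grip_width: 30.2
grip_force: 30.0
```

Call:
{"api": "servo_tool", "payload": {"targets": [[[0.015,0,0,0,0.2],[0.03,0,0,0,0.2],[0.03,0,0,0,0.2]]]}}

```text
time_s: 16.85
tcp_pos: [487.9, 218.9, 63.3]
tool_rot: [[0.989, 0.149, 0.0], [0.149, -0.989, 0.0], [0.0, -0.0, -1.0]]
wrist_force: [-2.2, 0.2, 2.4]
grip_width: 30.1
grip_force: 30.0
```

Call:
{"api": "servo_tool", "payload": {"targets": [[[0.01,0,0,0,0.2],[0.02,0,0,0,0.2],[0.02,0,0,0,0.2]]]}}

```text
time_s: 17.1
tcp_pos: [488.4, 219.0, 63.3]
tool_rot: [[0.989, 0.149, 0.0], [0.149, -0.989, 0.0], [0.0, -0.0, -1.0]]
wrist_force: [-1.7, -0.5, 3.0]
grip_width: 30.6
grip_force: 30.0
```

Call:
{"api": "servo_tool", "payload": {"targets": [[[0.01,0,0,0,0.2],[0.02,0,0,0,0.2],[0.02,0,0,0,0.2]]]}}

```text
time_s: 17.35
tcp_pos: [488.7, 219.1, 63.3]
tool_rot: [[0.989, 0.149, -0.0], [0.149, -0.989, 0.0], [-0.0, -0.0, -1.0]]
wrist_force: [-2.8, -0.9, 3.5]
grip_width: 30.2
grip_force: 30.0
```

Call:
{"api": "servo_tool", "payload": {"targets": [[[0.01,0,0,0,0.2],[0.02,0,0,0,0.2],[0.02,0,0,0,0.2]]]}}

```text
time_s: 17.6
tcp_pos: [488.9, 219.1, 63.3]
tool_rot: [[0.989, 0.15, -0.001], [0.15, -0.989, -0.0], [-0.001, -0.0, -1.0]]
wrist_force: [-4.2, -1.2, 5.2]
grip_width: 29.6
grip_force: 30.0
```

Call:
{"api": "servo_tool", "payload": {"targets": [[[0.01,0,0,0,0.2],[0.02,0,0,0,0.2],[0.02,0,0,0,0.2]]]}}

```text
time_s: 17.85
tcp_pos: [489.0, 219.1, 63.2]
tool_rot: [[0.989, 0.15, -0.002], [0.15, -0.989, -0.0], [-0.002, -0.0, -1.0]]
wrist_force: [-6.8, -1.7, 7.6]
grip_width: 30.3
grip_force: 30.0
```

Call:
{"api": "servo_tool", "payload": {"targets": [[[-0.01,0,0,0,0.2],[-0.01,0,-0.01,0,0.2],[-0.01,0,-0.01,0,0.4],[-0.01,0,-0.01,0,0.5],[-0.01,0,-0.01,0,0.6],[-0.01,0,-0.01,0,0.8],[-0.01,0,-0.01,0,0.8],[-0.01,0,-0.8,0,0.8],[-0.01,0,-1.8,0,0.8],[-0.01,0,-3,0,0.8],[-0.01,0,-4.4,0,0.8],[-0.01,0,-5.6,0,0.8]]]}}

```text
time_s: 18.85
tcp_pos: [489.8, 218.9, 205.4]
tool_rot: [[0.989, 0.149, 0.001], [0.149, -0.989, 0.0], [0.001, -0.0, -1.0]]
wrist_force: [1.4, -0.0, 0.4]
grip_width: 68.8
grip_force: 0.0
```

Call:
{"api": "servo_tool", "payload": {"targets": [[[-0.8,0,0,0,0.8],[-1.6,0,0,0,0.8],[-2,0,0,0,0.8],[-2,0,0,0,0.8],[-2,0,0,0,0.8]]]}}

```text
time_s: 19.27
tcp_pos: [440.2, 212.0, 203.6]
tool_rot: [[0.989, 0.15, 0.0], [0.15, -0.989, 0.001], [0.001, -0.001, -1.0]]
wrist_force: [-0.2, 0.2, -0.0]
grip_width: 69.9
grip_force: 0.0
```

```bash
python3 - <<'E'
from h import *
s=st();im,d=eyes.grab_frame("wrist")
n,z,r=stopfit(s,d,lo=102,hi=112);print(n,z,r)
p,v,u=wpts(s,d);m=(abs(p[:,0]-505)<80)&(abs(p[:,1]-222)<60)&(p[:,2]>56)&(p[:,2]<65)
j=cv2.minAreaRect(p[m][:,:2].astype(np.float32));print("jig",j)
m=(np.hypot(p[:,0]-487,p[:,1]-218)<25)&(p[:,2]>69)&(p[:,2]<76);k=p[m]
m2=np.hypot(*(k[:,:2]-r[0]).T)>19;k=k[m2]
c,rad=cv2.minEnclosingCircle(k[:,:2].astype(np.float32));print("bush",len(k),c,rad,((k.min(0)+k.max(0))/2).round(1),np.ptp(k,axis=0).round(1),"dist",np.hypot(*(np.array(c)-r[0])))
cc=cv2.resize(im[120:320,220:420],(600,600));cv2.imwrite("pics/f.png",cc)
E
```

```text
19.27 tcp [440.2 212.  203.6] yaw_y -81.37 F [-0.16  0.18 -0.03] T [-0.092  0.131  0.035] q7 -1.941 e7 -0.195 w 69.9 0.0
1848 107.21541040340327 ((523.490234375, 224.40516662597656), (30.45079803466797, 30.381433486938477), 11.459981918334961)
jig ((504.29290771484375, 221.52557373046875), (103.59033966064453, 66.32579040527344), 8.752830505371094)
bush 969 (486.88348388671875, 218.5143585205078) 16.323060989379883 [487.  218.8  72.2] [31.6 31.8  5.7] dist 37.077699516646604
```

View pics/f.png

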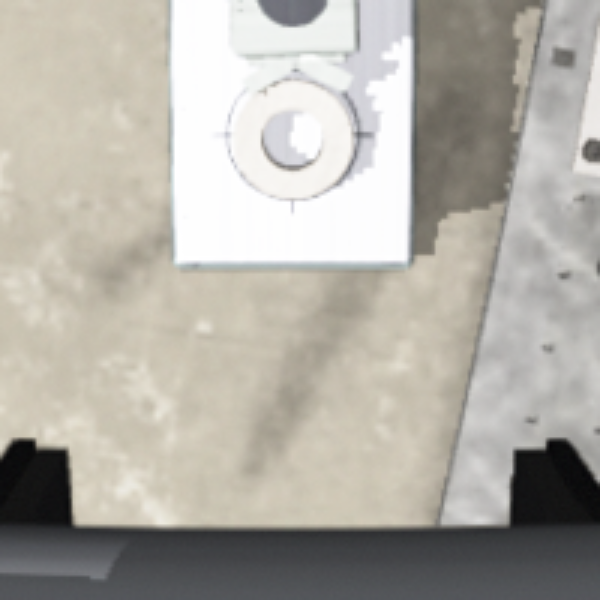

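The bush stands flat on the engraved circle at about (295,140) in the picture, seated in the V. It is 37 mm from the screw axis, and the stop is about 2.7° off square.

```bash
python3 -c "from h import *;print(sign_off())"
```

```text
the job is handed in; nothing more can be done
None
```

The job is handed in; no verdict came back. The V-stop is past its bite and about 2.7° (0.05 rad) off square to the nest, and the large bush stands on the nest circle in the notch, 37 mm from the screw axis, with the gripper clear and the smaller bushes not touched.

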